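Seat a culture dish in its dock and snap the over-centre catch behind it

ROBOT

A 7-joint arm with a two-finger parallel gripper is mounted at the origin on a cart in front of the work surface, level with it; the furniture and walls round the work are solid. World frame = base frame: x ahead of the robot, y to its left, z up, the work surface at z = 0. Lengths are in m, angles in rad, forces in N, time in s.
With the tool pointing down it reaches from about 0.4 to 0.85 m from the base axis. Payload 6.9 kg.
Tool frame: the origin (TCP) lies between the finger pads; the fingertips stand 11 mm ahead of it and the grasp point (between the pads) lies 8 mm behind it; z points along the fingers, y is the line along which they close (so a half turn about z gives the same grasp; the last joint's range is limited). The gripper opens to 85 mm and grips with 20 to 120 N. Pads are 22 mm wide; open, the fingers measure 114 mm over their backs; the gripper's body (76 mm by 85 mm) begins 54 mm behind the grasp point. The pads swing forward as they close: fully open they stand 13 mm farther back than shut.
Start: joints at [-1.159, 0.507, -0.238, 1.5, 0.126, 1.149, -0.155], TCP at [0.189, 0.596, 0.242] pointing down, gripper open.
Joint ranges: [-3.08, 3.08], [-0.24, 2.05], [-1.43, 1.35], [0, 2.5], [-1.52, 4.66], [0.17, 1.96], [-2.89, 2.89]. Speed limits (rad/s): [2.39, 2.39, 3.14, 3.14, 3.14, 3.14, 3.14].

INTERFACE

Orientations are given as a unit quaternion [x, y, z, w].
In Python, from workcell import ctrl gives the robot as it stands.
- The arm moves only by the shell command python3 -m handwheel 'ROWS' [FORCE]. ROWS is JSON, a list of rows, each a list of 3 entries, a list of its own where there are three numbers: the shift along the tool's x, y, z in mm, then the turn, a rotation vector about the tool's x, y, z in rad, then the closure, from 0 (fully open) to 1 (shut). A call has 1 to 8 rows; each row shifts and turns the commanded pose from where the row before left it, along the tool's axes as they then stand; what a row does not reach is not made up. A row lasts 1/10 s, in which the tool goes at most 50 mm and 8.59 degrees, less where a joint would pass 70% of its speed; a pose out of reach is approached as far as the arm can. A call with a gripper value outside its range is refused whole. The fingers move at their own pace and stop on an object; FORCE is the grip in N (left out, the last holds). Time passes only in rows, so rows that do not move let the fingers close. It gives the time, the measured TCP pose, the force, the opening and the grip force at its end, in the units of the state.
- ctrl.get_state(): the state, without advancing time (a new reading comes with each control period).
- ctrl.snapshot(name): name is "scene" or "top"; returns the picture (400x640x3 uint8, red, green, blue); there is no depth.
- ctrl.get_calibration(name): a dict with "mtx" (3x3 intrinsics, pixels), "R" (3x3) and "t" (3): a world point X has camera coordinates R X + t. Camera axes: x right, y down, z forward; pixel columns grow to the right and rows downward; lengths in m; the calibration is good to about 2 mm. A picture is of the moment at which its call begins. get_calibration takes no time and is no camera call.
- ctrl.hand_in(): hands the job in; it is judged then, once.
Trained networks look in the newest picture that a camera, given by its name, has taken for a name from the list of things; names that differ only in an ending like _2 or _b are one class to them, and where a whole thing is asked for, a point or a joint stands for the part that bears it (a point fixed in the world has none). Each returns a list of dicts, best first, with "p" (0 to 1); they miss things now and then, are a little off and sometimes report something else, mostly with a low value. They report only what shows in the picture. A call takes as long as a camera call. They do not tell look-alikes from the thing itself.
- ctrl.look_for(target, camera): "rect" ([left, top, width, height] as shares, 0 to 1, of the picture: columns of its width, rows of its height, round what is visible of it).
- ctrl.regions_of(target, camera): "mask" (400x640 bool, what is visible of it) and "rect" ([left, top, width, height] as shares, 0 to 1, of the picture: columns of its width, rows of its height, round what is visible of it).
The state is a dict: "clock": time; "q": joint angles; "qd": joint speeds; "joint_torque": joint torques, N m; "tool_pos": TCP position; "tcp_rot": TCP orientation; "ft_force": force on the tool from outside, world axes, zero at the start; "wrist_torque": the same for the moment, N m; "finger_gap": finger opening in m; "gripper_force": force on a finger pad.
Only numpy, scipy, OpenCV 4.12 (cv2) and the standard library are available. Lean on these libraries where they do the work, as an engineer would, in place of code of your own. Each camera call takes 0.05 s, during which the arm holds its last target. There are 200 camera calls.

TASK

Gently slide the dish with the pink gel along the dock until it rests against the rubber stop, then push the red-gripped catch past its centre so that it snaps fully down behind the dish and locks it in. The dish is glass: never press it hard against the stop, do not force the catch, and leave the other things on the bench alone.

Things in the scene. Friction and masses are not known exactly. Their poses are not given: they have to be found in the camera images.
- dish: glass petri dish with pink gel, 90 mm across, 18 mm high, about 60 g, lying on the dock's plate between the rails; origin at the centre of its underside. Too wide to grip from above: push it.
- dock: fixed dock; origin under its aluminium plate (6 mm thick, x -122 to 108, y -77 to 89 mm). x runs along the channel to the stop, y to the catch's side. White rails, top at z 18 mm, inner faces at y +-48 mm, x -90 to 48 mm: the dish has 3 mm play each side. A grey carriage (stop bar at the back, side bar at y 59 to 71 mm, catch) is clamped to the plate at a setting s of 0 to 40 mm.
- seat (a point): point fixed to the dock: centre of the underside of a seated dish if s were 0 (dock x 43, y 0, z 6 mm). The carriage really stands s = 0 to 40 mm nearer the mouth (dock -x); s differs every time and is NOT measured, so the dish meets the 40 mm wide rubber stop s before this point: feel for it. The stop, carriage and catch do not give.
- hinge (a point): point fixed to the dock: middle of the catch's hinge if s were 0 (dock x -8, y 66, z 26 mm); the real hinge stands s nearer the mouth. Its axis is dock x; the arm swings in the plane across the channel through it. The toe comes down 2 mm behind a seated dish; if the dish is more than 2 mm short of the stop the toe lands on the dish and the catch cannot close.
- catch (a joint): catch angle, rad: steel arm 8 mm thick, 80 mm long from the hinge, round red grip (13 mm) over its last 26 mm, toe at 60 mm. 0 = open, leaning 30 deg outward (dock +y), grip end near dock y 106, z 95 mm; 0.52 = upright; 2.09 = closed, flat across the channel. A spring holds it open below 0.85 and snaps it shut beyond; at 50 mm from the hinge about 5 N moves it off 0, less toward 0.85.
- timer: small white lab timer, 66x58x20 mm, bystander; origin at the centre of its underside
- marker: blue marker pen, 136 mm long, bystander; origin at the centre of its underside
- spare_dish: petri dish with pale yellow gel, 90 mm, bystander; origin at the centre of its underside
- stopper: red-brown rubber stopper, 35 mm wide, 30 mm high, bystander; origin at the centre of its underside
Mind the look-alikes: they are no part of the job. What is shaped like the dish but green is not meant.

How it is judged:
At the end, for the whole second after the job is handed in: The catch is fully closed (angle over 2.0 rad, which is only possible with its toe behind the dish), and the dish lies flat and at rest on the plate between the toe and the stop (centre at dock x 0 to 47 mm, tilt under 0.08 rad) (value of joint catch above 2 rad and x of dish in the frame of dock between 0 and 0.047 m and z of dish in the frame of dock below 0.01 m and angle between dish's own z axis and vertical below 0.08 rad and linear speed of dish below 0.02 m/s); the robot touches nothing.
It fails at once if the glass dish is pressed against the stop, rails or catch with more than 15 N (contact force between dish and dock above 15 N).
It fails at once if the robot presses on the dock or its catch with more than 20 N (contact force between the arm and dock above 20 N).
It fails at once if the fingers press on the dock or its catch with more than 20 N (contact force between the fingers and dock above 20 N).
It fails at once if a bystander is moved by more than 20 mm (distance of any of timer, marker, spare_dish, stopper from where it was at the start of the episode above 0.02 m).
It also fails if it takes over 54 s, if anything falls off the work surface, if the arm or the gripper's body presses on something with over 40 N, if the wrist force passes 120 N, or if a joint passes its speed limit or range.

## Working session

There is one attempt and no reset: what is moved stays moved. The work goes in short steps, Python scripts to look and compute and a shell command to move; the robot and the scene stay as the last step left them, time stands still between calls to the robot, and variables do not carry over. Pictures are saved under pics/ and viewed, at most 10 in all, crops included, and the job is handed in when it is done.

```bash
mkdir -p pics; ls; python3 - <<'E'
from workcell import ctrl
import cv2
for n in("scene","top"):
    im=ctrl.snapshot(n); cv2.imwrite(f"pics/{n}0.png",im[:,:,::-1])
    c=ctrl.get_calibration(n); print(n,c)
    for t in("dish","dock","catch","timer","marker","spare_dish","stopper"):
        for d in ctrl.look_for(t,n):
            r=d["rect"]; print(t,round(d["p"],2),[round(r[0]*640),round(r[1]*400),round(r[2]*640),round(r[3]*400)])
print(ctrl.get_state())
E
```

```text
pics
scene {'mtx': array([[498.03364584,   0.        , 314.32206558],
       [  0.        , 498.03364584, 195.08860108],
       [  0.        ,   0.        ,   1.        ]]), 'R': array([[ 0.61927735, -0.78470762, -0.02700946],
       [-0.35737316, -0.25106914, -0.89958252],
       [ 0.69912802,  0.56674354, -0.43591487]]), 't': array([-0.3604235 ,  0.23209082,  1.02526981])}
dish 0.91 [333, 209, 33, 22]
dish 0.79 [231, 220, 37, 24]
dish 0.71 [294, 236, 34, 23]
dish 0.57 [281, 196, 33, 21]
dock 0.77 [263, 168, 88, 54]
catch 0.65 [277, 164, 13, 28]
timer 0.65 [346, 243, 31, 24]
marker 0.59 [422, 250, 50, 21]
spare_dish 0.58 [418, 214, 35, 20]
top {'mtx': array([[383.92165011,   0.        , 321.39345667],
       [  0.        , 383.92165011, 196.84483703],
       [  0.        ,   0.        ,   1.        ]]), 'R': array([[ 0.01705749, -0.99951693,  0.02597962],
       [-0.9844188 , -0.02133651, -0.17454046],
       [ 0.17501046, -0.0225976 , -0.98430721]]), 't': array([-0.07014006,  0.50746865,  1.05811239])}
dish 0.86 [276, 241, 32, 30]
dish 0.82 [282, 179, 29, 31]
dish 0.65 [336, 174, 2
[... 265 characters left out ...]
0750583, -0.23761481,  1.50018893,  0.12568331,
        1.14888208, -0.1547902 ]), 'qd': array([-1.33021637e-03,  1.72951464e-04,  5.55969193e-04,  8.26060220e-04,
       -4.89018763e-04, -8.50237361e-05,  2.20202428e-05]), 'joint_torque': array([ 1.41864748e-04, -6.20292163e+01, -2.18498603e+00, -2.49946278e+01,
        1.38362861e-02,  2.10270016e-03, -1.16855449e-05]), 'tool_pos': array([0.18877068, 0.59581121, 0.24227568]), 'tcp_rot': array([ 1.52806987e-01,  9.88256052e-01, -1.23427469e-06, -1.86231703e-05]), 'ft_force': array([-0.11706158, -0.0544737 , -0.37520178]), 'wrist_torque': array([-0.01146201, -0.04646747, -0.00980308]), 'gripper_force': 0.0, 'finger_gap': 0.08500295243855849}
```

```bash
python3 - <<'E'
import cv2,numpy as np
a=cv2.imread("pics/top0.png")[120:290,170:470]; b=cv2.imread("pics/scene0.png")[150:290,210:490]
a=cv2.resize(a,None,fx=2.6,fy=2.6,interpolation=3);cv2.imwrite("pics/a.png",a)
b=cv2.resize(b,None,fx=2.85,fy=2.85,interpolation=3);cv2.imwrite("pics/b.png",b)
E
```

```text
(no output)
```

View pics/a.png

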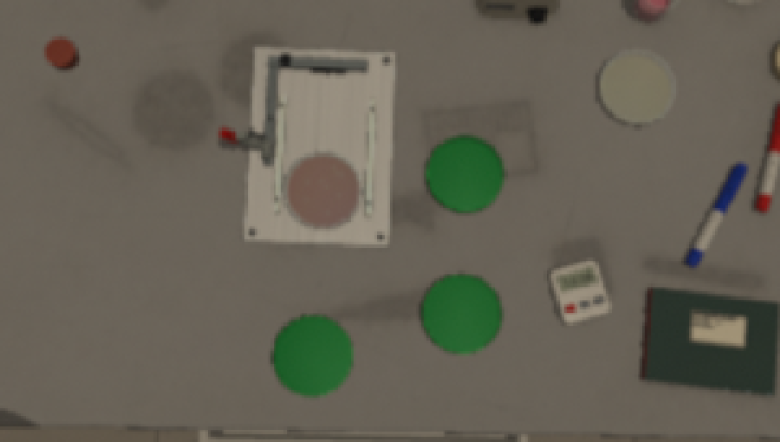

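View pics/b.png

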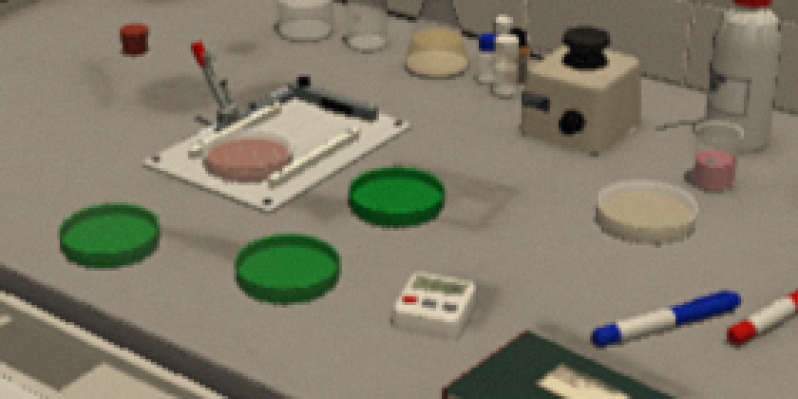

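The top crop shows the dish candidates: pink at picture pixel (294,193) in the dock, and green ones at (349,187), (347,240) and (290,257). The pink one fits the description. The carriage and stop are on the far side (+x). The catch has its red grip at about (257,171) on +y and leans outward.

```bash
cat > h.py <<'E'
from workcell import ctrl
import cv2,numpy as np
def ray(n,u,v,z):
    c=ctrl.get_calibration(n);R,t=c["R"],c["t"];o=-R.T@t
    d=R.T@np.linalg.solve(c["mtx"],[u,v,1.]);return o+d*(z-o[2])/d[2]
def proj(n,X):
    c=ctrl.get_calibration(n);p=c["mtx"]@(c["R"]@np.asarray(X)+c["t"]);return p[:2]/p[2]
def bev(n,im,z,x1,y1,w,h,s=2.5): # px per mm s; image up=+x, left=+y ; top-left is (x1,y1)
    P=[(x1,y1),(x1,y1-w),(x1-h,y1-w),(x1-h,y1)]
    src=np.float32([proj(n,[*p,z]) for p in P]);k=s*1000
    dst=np.float32([(0,0),(w*k,0),(w*k,h*k),(0,h*k)])
    return cv2.warpPerspective(im,cv2.getPerspectiveTransform(src,dst),(int(w*k),int(h*k)),flags=cv2.INTER_CUBIC)
E
python3 - <<'E'
from h import *
for n,pts in(("top",[(255,47),(394,53),(388,244),(245,240)]),):
    for x,y in pts: print(ray(n,170+x/2.6,120+y/2.6,.006).round(4))
x,y=322,190;print("dish",ray("top",170+x/2.6,120+y/2.6,.012).round(4))
# scene corners
for x,y in[(145,162),(267,209),(410,125)]: print("sc",ray("scene",210+x/2.85,150+y/2.85,.006).round(4))
x,y=248,159;print("dish sc",ray("scene",210+x/2.85,150+y/2.85,.012).round(4))
im=cv2.imread("pics/top0.png");c=ray("top",294,193,.006)
b=bev("top",im,.006,c[0]+.2,c[1]+.15,.3,.3,2)
print("bev origin",c[0]+.2,c[1]+.15)
g=b.min(2);m=(g>135).astype('uint8')*255
print(np.percentile(g,[10,50,90]))
m=cv2.morphologyEx(m,cv2.MORPH_OPEN,np.ones((5,5)))
n,l,s,_=cv2.connectedComponentsWithStats(m);i=1+s[1:,4].argmax()
r=cv2.minAreaRect(np.argwhere(l==i)[:,::-1].astype(np.float32));print(r)
cx,cy=r[0];print("centre",c[0]+.2-cy/2000,c[1]+.15-cx/2000)
cv2.drawContours(b,[cv2.boxPoints(r).astype(int)],0,(0,255,0),1)
cv2.imwrite("pics/bev.png",b)
E
```

```text
[0.6943 0.1046 0.006 ]
[ 0.6912 -0.0587  0.006 ]
[ 0.4646 -0.0557  0.006 ]
[0.4658 0.1065 0.006 ]
dish [0.5243 0.0207 0.012 ]
sc [0.4688 0.1031 0.006 ]
sc [ 0.4652 -0.0565  0.006 ]
sc [ 0.6894 -0.064   0.006 ]
dish sc [0.5242 0.0158 0.012 ]
bev origin 0.7256258376747258 0.17059875996851875
[ 74.  88. 128.]
((409.5, 299.5), (33.0, 7.0), 90.0)
centre 0.5758758376747257 -0.034151240031481234
```

View pics/bev.png

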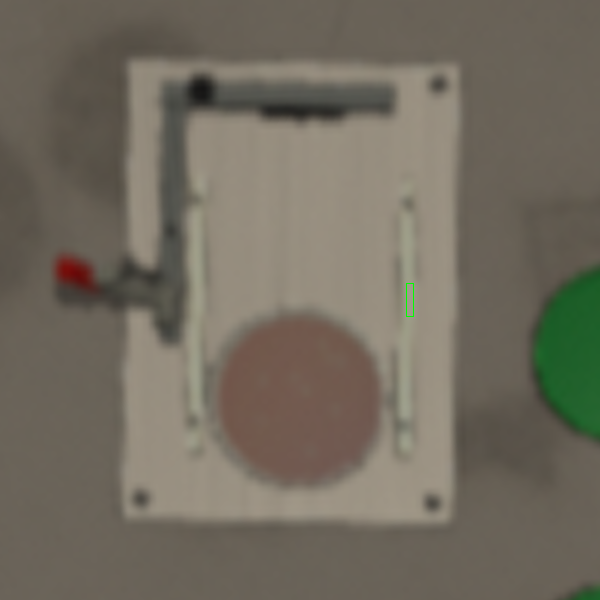

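The rectified view fits. The plate corners are at (128,60), (460,66), (452,522) and (123,517), which gives about 228x165 mm against 230x166. The pink dish is centred at (299,398), midway between the rails. I'll write a helper that gives tool-axis shifts, and start moving.

```bash
cat >> h.py <<'E'
from scipy.spatial.transform import Rotation as Ro
O=np.array([.5869,.0185,0]);W=Ro.from_rotvec([0,0,-.016])   # dock frame
def st():
    s=ctrl.get_state();R=Ro.from_quat(s["tcp_rot"])
    print("t %.2f dock TCP mm %s F(dock) %s gap %.3f"%(s["clock"],(W.inv().apply(s["tool_pos"]-O)*1e3).round(1),W.inv().apply(s["ft_force"]).round(2),s["finger_gap"]))
    return s,R
def go(*d):  # dock target mm -> tool shift
    s,R=st();T=O+W.apply(np.array(d)/1e3)
    want=W*Ro.from_matrix(np.array([[-1,0,0],[0,1,0],[0,0,-1.]]).T)
    print("shift",(R.inv().apply(T-s["tool_pos"])*1e3).round(1),"turn",(R.inv()*want).as_rotvec().round(4),"world",s["tool_pos"].round(4))
E
python3 -m handwheel '[[[0,0,0],[0,0,-0.145],1],[[0,0,0],[0,0,-0.146],1]]' 20
python3 -c "
from h import *
go(-133,0,150)"
```

```text
clock: 1.0
tool_pos: [0.1886, 0.5958, 0.2423]
tcp_rot: [0.005, 1.0, 0.0, 0.0]
ft_force: [-0.7, -0.7, -1.0]
finger_gap: 0.0588
gripper_force: 0.0
t 1.00 dock TCP mm [-407.4  570.9  242.3] F(dock) [-0.74 -0.72 -0.96] gap 0.059
shift [-270.9 -572.6   92.4] turn [0.     0.0002 0.0061] world [0.1886 0.5958 0.2423]
```

```bash
python3 -m handwheel '[[[-20,-42,0],[0,0,0.006],1],[[-20,-42,0],[0,0,0],1],[[-20,-42,4],[0,0,0],1],[[-20,-42,4],[0,0,0],1],[[-20,-42,8],[0,0,0],1],[[-20,-42,8],[0,0,0],1],[[-20,-42,8],[0,0,0],1],[[-20,-42,8],[0,0,0],1]]' >/dev/null
python3 -c "
from h import *
go(-133,0,150)"
```

```text
t 1.80 dock TCP mm [-248.4  232.4  202.4] F(dock) [ 0.75  0.65 -0.17] gap 0.000
shift [-116.7 -231.8   52.3] turn [ 0.0006  0.0009 -0.0058] world [0.3423 0.2548 0.2024]
```

```bash
python3 -m handwheel '[[[-20,-40,9],[0,0,0],1],[[-20,-40,9],[0,0,0],1],[[-20,-40,9],[0,0,0],1],[[-20,-40,9],[0,0,0],1],[[-19,-36,8],[0,0,0],1],[[-17,-36,8],[0,0,0],1],[[0,0,0],[0,0,0],1],[[0,0,0],[0,0,0],1]]' >/dev/null
python3 -c "
from h import *
go(-133,0,23)"
```

```text
t 2.60 dock TCP mm [-134.3    0.7  150.1] F(dock) [0.2  0.01 0.71] gap 0.000
shift [ -1.3  -0.7 127.1] turn [ 0.0001 -0.0004 -0.0084] world [0.4527 0.0213 0.1501]
```

```bash
python3 -m handwheel '[[[0,0,35],[0,0,0],1],[[0,0,35],[0,0,0],1],[[0,0,30],[0,0,0],1],[[0,0,16],[0,0,0],1],[[0,0,8],[0,0,0],1],[[0,0,0],[0,0,0],1]]' >/dev/null
python3 - <<'E'
from h import *
go(-122,0,24)
a=ctrl.snapshot("top")[:,:,::-1];b=ctrl.snapshot("scene")[:,:,::-1]
a=cv2.resize(a[130:240,230:350],None,fx=3.3,fy=3.3,interpolation=3)
b=cv2.resize(b[130:240,240:360],None,fx=3.3,fy=3.3,interpolation=3)
cv2.imwrite("pics/c.png",np.hstack([a,b]))
E
```

```text
t 3.20 dock TCP mm [-134.8    2.6   25.9] F(dock) [-0.17  0.01  0.75] gap -0.000
shift [-12.8  -2.5   1.9] turn [ 0.0003 -0.0012 -0.0038] world [0.4521 0.0232 0.0259]
```

View pics/c.png

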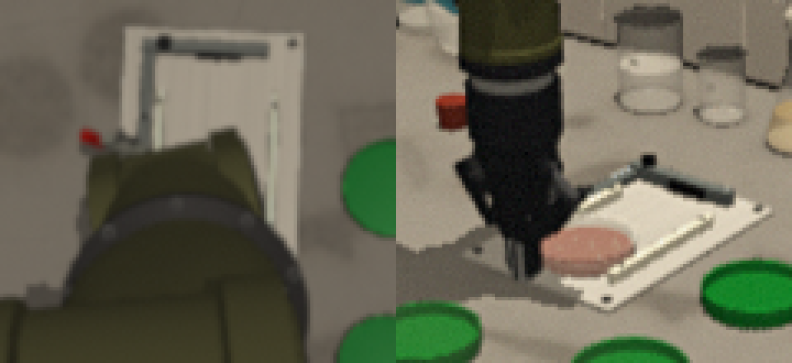

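The left panel shows the catch still open at (90,138). The right panel shows the closed fingertips at (520,270), just behind the pink dish at (590,250), clear of the rail and plate. I'll make a rough estimate of s for the approach and move close to the dish.

```bash
python3 -m handwheel '[[[-4,-1.5,1],[0,0,0],1],[[-4,0,0],[0,0,0],1],[[-4,0,0],[0,0,0],1],[[-3,0,0],[0,0,0],1],[[-3,0,0],[0,0,0],1]]' | grep -E "force"
python3 - <<'E'
from h import *
for s in(0,10,20,30):
    f=lambda *p:proj("top",O+W.apply(np.array(p)/1e3)).round(1)
    print(s,"stop",f(88-s,0,16),"hinge",f(-8-s,66,26),"grip",f(-8-s,103,90), "scene grip",proj("scene",O+W.apply(np.array([-8-s,103,90])/1e3)).round(1))
print("seen stop ~(297,148) grip ~(257,171) arm~(265,175); scene grip (280,166)")
st()
E
```

```text
ft_force: [-0.5, -0.1, -0.0]
gripper_force: 0.0
0 stop [296.5 143.9] hinge [272.5 173.2] grip [256.9 167.3] scene grip [280.7 165.5]
10 stop [296.3 147.1] hinge [272.3 176.5] grip [256.7 170.7] scene grip [278.3 166.5]
20 stop [296.2 150.2] hinge [272.1 179.8] grip [256.5 174.3] scene grip [276.  167.6]
30 stop [296.  153.4] hinge [271.9 183.1] grip [256.2 177.8] scene grip [273.6 168.7]
seen stop ~(297,148) grip ~(257,171) arm~(265,175); scene grip (280,166)
t 3.80 dock TCP mm [-116.    -0.3   25.4] F(dock) [-0.47 -0.09 -0.04] gap -0.000
```

```bash
python3 -m handwheel '[[[-4,0,0],[0,0,0],1],[[-5,0,0],[0,0,0],1],[[-5,0,0],[0,0,0],1],[[-5,0,0],[0,0,0],1],[[-5,0,0],[0,0,0],1],[[-5,0,0],[0,0,0],1],[[-4,0,0],[0,0,0],1],[[-3,0,0],[0,0,0],1]]' | grep -E "ft_force"
python3 -c "
from h import *
go(-48,0,24)"
```

```text
ft_force: [-0.9, 0.7, -0.0]
t 4.60 dock TCP mm [-79.9  -0.4  25.3] F(dock) [-0.95  0.66 -0.01] gap 0.000
shift [-31.9   0.6   1.3] turn [ 0.      0.0002 -0.0058] world [0.507  0.0194 0.0253]
```

```bash
python3 -m handwheel '[[[-4,0,0],[0,0,0],1],[[-5,0,0],[0,0,0],1],[[-5,0,0],[0,0,0],1],[[-5,0,0],[0,0,0],1],[[-5,0,0],[0,0,0],1],[[-4,0,0],[0,0,0],1],[[-3,0,0],[0,0,0],1],[[-2,0,0],[0,0,0],1]]' | grep -E "ft_force"
python3 -c "
from h import *
go(-36,0,24)"
```

```text
ft_force: [0.5, 0.2, 0.0]
t 5.40 dock TCP mm [-47.2  -0.7  25.3] F(dock) [0.46 0.19 0.  ] gap 0.000
shift [-11.2   0.7   1.3] turn [-0.     -0.0001 -0.0059] world [0.5397 0.0186 0.0253]
```

```bash
python3 -m handwheel '[[[-1.5,0,0],[0,0,0],1],[[-1.5,0,0],[0,0,0],1],[[-1.5,0,0],[0,0,0],1],[[-1.5,0,0],[0,0,0],1],[[-1.5,0,0],[0,0,0],1],[[-1.5,0,0],[0,0,0],1],[[-1,0,0],[0,0,0],1],[[-1,0,0],[0,0,0],1]]' | grep -E "ft_force"
python3 - <<'E'
from h import *
st()
b=ctrl.snapshot("scene")[:,:,::-1];a=ctrl.snapshot("top")[:,:,::-1]
a=cv2.resize(a[120:220,240:340],None,fx=4,fy=4,interpolation=3)
b=cv2.resize(b[150:250,250:350],None,fx=4,fy=4,interpolation=3)
cv2.imwrite("pics/d.png",np.hstack([a,b]))
E
```

```text
ft_force: [-1.2, 0.5, 0.0]
t 6.20 dock TCP mm [-36.3  -0.7  25.3] F(dock) [-1.22  0.5   0.03] gap 0.000
```

View pics/d.png

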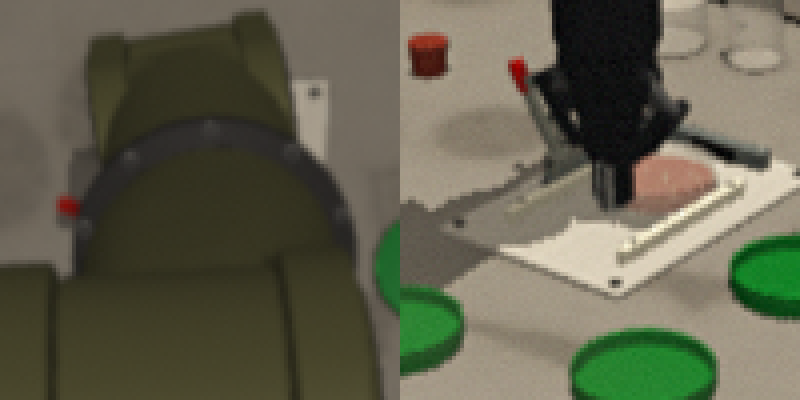

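The right panel shows the dish at (680,182) pushed straight along by the fingers at (615,190), with a small gap left to the stop bar at (730,150). The catch is still open, with its grip at (518,75). I'll creep from here.

```bash
python3 -m handwheel '[[[-1,0,0],[0,0,0],1],[[-1,0,0],[0,0,0],1],[[-1,0,0],[0,0,0],1],[[-1,0,0],[0,0,0],1],[[-1,0,0],[0,0,0],1]]' | grep -E "ft_force"
python3 -c "
from h import *
st()"
```

```text
ft_force: [-1.1, -0.4, -0.6]
t 6.80 dock TCP mm [-31.3  -0.7  25.3] F(dock) [-1.14 -0.42 -0.6 ] gap -0.000
```

```bash
python3 -m handwheel '[[[-1,0,0],[0,0,0],1],[[-1,0,0],[0,0,0],1],[[0,0,0],[0,0,0],1]]' | grep -E "ft_force"
python3 -c "
from h import *
st()"
```

```text
ft_force: [0.0, -0.5, 0.4]
t 7.10 dock TCP mm [-29.2  -0.7  25.3] F(dock) [ 0.02 -0.5   0.37] gap -0.000
```

```bash
python3 -m handwheel '[[[-0.5,0,0],[0,0,0],1],[[-0.5,0,0],[0,0,0],1],[[-0.5,0,0],[0,0,0],1]]' | grep -E "ft_force"
python3 -c "
from h import *
st()"
```

```text
ft_force: [-0.7, -0.2, 0.5]
t 7.40 dock TCP mm [-27.9  -0.8  25.3] F(dock) [-0.71 -0.18  0.53] gap -0.000
```

```bash
python3 -m handwheel '[[[-0.5,0,0],[0,0,0],1],[[-0.5,0,0],[0,0,0],1],[[-0.5,0,0],[0,0,0],1]]' | grep -E "ft_force"
python3 -c "
from h import *
st()"
```

```text
ft_force: [-0.2, -0.3, -0.3]
t 7.70 dock TCP mm [-26.3  -0.8  25.3] F(dock) [-0.21 -0.29 -0.34] gap -0.000
```

```bash
python3 -m handwheel '[[[-0.5,0,0],[0,0,0],1],[[-0.5,0,0],[0,0,0],1]]' | grep -E "ft_force"
python3 -c "
from h import *
st()"
```

```text
ft_force: [-0.3, 0.2, 0.7]
t 7.90 dock TCP mm [-25.3  -0.7  25.3] F(dock) [-0.33  0.16  0.69] gap -0.000
```

```bash
python3 -m handwheel '[[[-0.5,0,0],[0,0,0],1],[[-0.5,0,0],[0,0,0],1]]' | grep -E "ft_force"
python3 -c "
from h import *
st()"
```

```text
ft_force: [-1.1, -0.2, 0.5]
t 8.10 dock TCP mm [-24.3  -0.8  25.3] F(dock) [-1.08 -0.2   0.54] gap 0.000
```

```bash
python3 -m handwheel '[[[-0.5,0,0],[0,0,0],1],[[-0.5,0,0],[0,0,0],1]]' | grep -E "ft_force"
python3 -c "
from h import *
st()"
```

```text
ft_force: [-0.9, 0.6, 0.7]
t 8.30 dock TCP mm [-23.4  -0.8  25.3] F(dock) [-0.91  0.58  0.65] gap -0.000
```

```bash
python3 -m handwheel '[[[-0.5,0,0],[0,0,0],1],[[-0.5,0,0],[0,0,0],1],[[0,0,0],[0,0,0],1]]' | grep -E "ft_force"
python3 -c "
from h import *
st()"
```

```text
ft_force: [-0.8, -0.1, 0.0]
t 8.60 dock TCP mm [-22.3  -0.8  25.3] F(dock) [-0.83 -0.15  0.02] gap 0.000
```

```bash
python3 -m handwheel '[[[-0.5,0,0],[0,0,0],1],[[-0.5,0,0],[0,0,0],1],[[0,0,0],[0,0,0],1]]' | grep -E "ft_force"
python3 -c "
from h import *
st()"
```

```text
ft_force: [0.1, -0.1, -0.3]
t 8.90 dock TCP mm [-21.3  -0.8  25.3] F(dock) [ 0.05 -0.05 -0.26] gap 0.000
```

```bash
python3 -m handwheel '[[[-0.5,0,0],[0,0,0],1],[[-0.5,0,0],[0,0,0],1],[[0,0,0],[0,0,0],1]]' | grep -E "ft_force"
python3 -c "
from h import *
st()"
```

```text
ft_force: [-0.4, 0.1, -0.2]
t 9.20 dock TCP mm [-20.3  -0.8  25.3] F(dock) [-0.42  0.07 -0.18] gap 0.000
```

```bash
python3 -m handwheel '[[[-0.5,0,0],[0,0,0],1],[[-0.5,0,0],[0,0,0],1],[[0,0,0],[0,0,0],1]]' | grep -E "ft_force"
python3 - <<'E'
from h import *
st()
b=ctrl.snapshot("scene")[:,:,::-1]
cv2.imwrite("pics/e.png",cv2.resize(b[160:220,280:360],None,fx=9,fy=9,interpolation=3))
E
```

```text
ft_force: [-3.9, -0.5, 3.6]
t 9.50 dock TCP mm [-20.1  -0.8  25.2] F(dock) [-3.89 -0.56  3.56] gap -0.000
```

View pics/e.png

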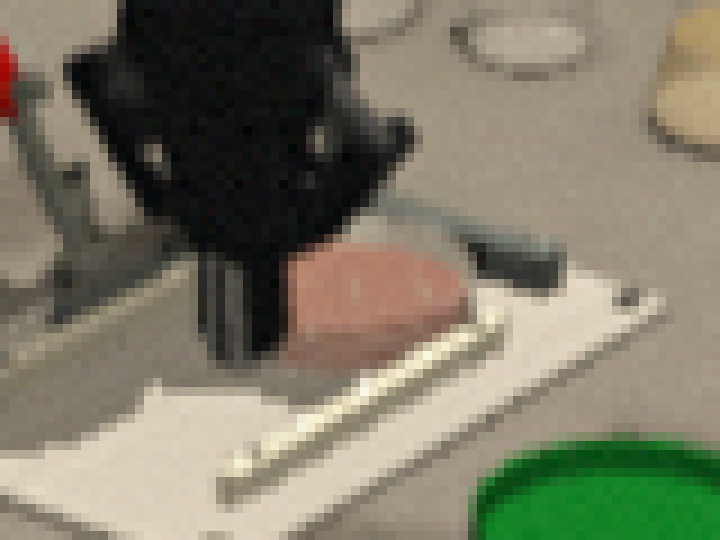

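The force shows contact: Fx is -3.9 N, the motion stalled at TCP x -20, and the picture shows the dish meeting the black rubber at (490,255). That puts s at about 7 mm, which fits the picture estimate of 10±4. I'll back straight off and lift clear.

```bash
python3 -m handwheel '[[[0.5,0,0],[0,0,0],1],[[0.5,0,0],[0,0,0],1],[[1,0,0],[0,0,0],1],[[2,0,0],[0,0,0],1],[[6,0,0],[0,0,0],1],[[12,0,0],[0,0,0],1],[[15,0,0],[0,0,0],1],[[8,0,0],[0,0,0],1]]' | grep -E "ft_force"
python3 -m handwheel '[[[0,0,-20],[0,0,0],1],[[0,0,-40],[0,0,0],1],[[0,0,-45],[0,0,0],1],[[0,0,-45],[0,0,0],1],[[0,0,-25],[0,0,0],1],[[0,0,0],[0,0,0],1]]' | grep -E "ft_force"
python3 -c "
from h import *
go(-16,160,200)"
```

```text
ft_force: [0.9, -0.7, 0.6]
ft_force: [0.3, -0.0, -1.0]
t 10.95 dock TCP mm [-62.3  -0.3 204.4] F(dock) [ 0.31 -0.02 -1.02] gap 0.000
shift [-45.3 160.6   4.8] turn [ 0.0006  0.008  -0.006 ] world [0.5246 0.0192 0.2044]
```

```bash
python3 -m handwheel '[[[0,25,0],[0,0.004,0],1],[[0,35,0],[0,0.004,0],1],[[-10,40,0],[0,0,-0.006],1],[[-15,35,0],[0,0,0],1],[[-15,25,0],[0,0,0],1],[[-5,0,0],[0,0,0],1],[[0,0,0],[0,0,0],1]]' | grep -E "ft_force"
python3 - <<'E'
from h import *
go(-16,150,93)
b=ctrl.snapshot("top")[:,:,::-1];a=ctrl.snapshot("scene")[:,:,::-1]
cv2.imwrite("pics/f.png",np.hstack([cv2.resize(x,(400,400),interpolation=3) for x in(b[130:220,240:330],a[130:220,250:340])]))
E
```

```text
ft_force: [0.8, -0.7, 0.4]
t 11.65 dock TCP mm [-18.8 159.4 198.6] F(dock) [ 0.85 -0.71  0.4 ] gap -0.000
shift [ -3.8  -9.3 105.6] turn [-0.0009 -0.0094  0.001 ] world [0.5706 0.1782 0.1986]
```

View pics/f.png

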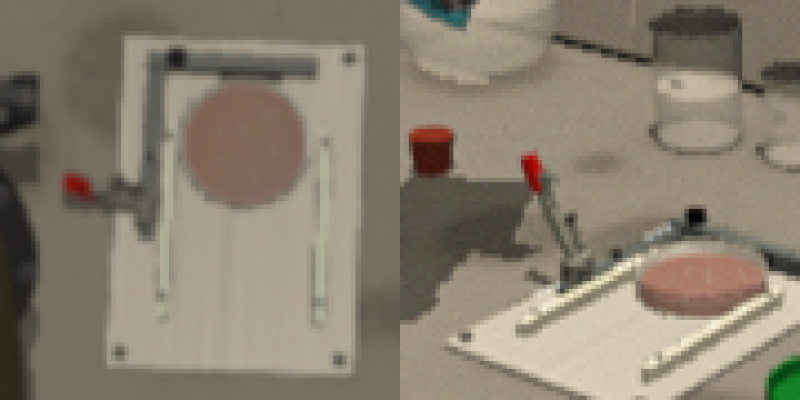

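The left panel shows the dish at (243,145) with its far edge touching the rubber at (250,77). The catch is open with its grip at (77,186), and nothing else has moved. I'll descend beside the grip.

```bash
python3 -m handwheel '[[[-2,-3,25],[0,-0.005,0],1],[[-1,-3,35],[0,-0.004,0],1],[[0,-2,30],[0,0,0],1],[[0,0,15],[0,0,0],1],[[0,0,0],[0,0,0],1]]' | grep -E "ft_force"
python3 -c "
from h import *
go(-16,128,93)"
```

```text
ft_force: [-0.9, -0.8, -0.7]
t 12.25 dock TCP mm [-17.9 149.2  92.8] F(dock) [-0.88 -0.82 -0.75] gap 0.000
shift [ -1.9 -21.2  -0.2] turn [-0.0021 -0.0035 -0.0017] world [0.5714 0.1679 0.0928]
```

```bash
python3 -m handwheel '[[[-1,-5,0],[0,0,0],1],[[-1,-5,0],[0,0,0],1],[[0,-4,0],[0,0,0],1],[[0,-3,0],[0,0,0],1],[[0,-3,0],[0,0,0],1],[[0,-2,0],[0,0,0],1],[[0,-2,0],[0,0,0],1]]' | grep -E "ft_force"
python3 -c "
from h import *
st()"
```

```text
ft_force: [0.1, -0.0, -0.5]
t 12.95 dock TCP mm [-14.1 127.4  95. ] F(dock) [ 0.12 -0.02 -0.54] gap 0.000
```

```bash
python3 -m handwheel '[[[0.5,-2,0.5],[0,0,0],1],[[0.5,-2,0.5],[0,0,0],1],[[0,-2,0.5],[0,0,0],1],[[0,-1,0],[0,0,0],1],[[0,-1,0],[0,0,0],1]]' | grep -E "ft_force"
python3 -c "
from h import *
st()"
```

```text
ft_force: [-1.0, 10.4, 8.6]
t 13.45 dock TCP mm [-14.1 123.6  94.9] F(dock) [-1.18 10.36  8.65] gap 0.000
```

The force is 10 N inward plus 8.6 N upward, because the grip rises as it turns and rubs on the finger. I'll follow the arc, up and inward, so it rolls with less friction.

```bash
python3 -m handwheel '[[[0,0,-1.5],[0,0,0],1],[[0,0,-1.5],[0,0,0],1],[[0,0,0],[0,0,0],1]]' | grep -E "ft_force"
python3 -c "
from h import *
st()"
```

```text
ft_force: [0.9, 4.0, 3.2]
t 13.75 dock TCP mm [-14.4 121.   97.1] F(dock) [0.83 4.01 3.23] gap -0.000
```

```bash
python3 -m handwheel '[[[0,-1.5,-1],[0,0,0],1],[[0,-1.5,-1],[0,0,0],1],[[0,-1.5,-0.8],[0,0,0],1],[[0,-1.5,-0.8],[0,0,0],1]]' | grep -E "ft_force"
python3 -c "
from h import *
st()"
```

```text
ft_force: [2.4, 4.8, 3.7]
t 14.15 dock TCP mm [-14.6 114.1 100.4] F(dock) [2.29 4.79 3.74] gap -0.000
```

```bash
python3 -m handwheel '[[[0,-2,-1],[0,0,0],1],[[0,-2,-0.9],[0,0,0],1],[[0,-2,-0.8],[0,0,0],1],[[0,-2,-0.8],[0,0,0],1],[[0,-2,-0.7],[0,0,0],1],[[0,-2,-0.6],[0,0,0],1]]' | grep -E "ft_force"
python3 -c "
from h import *
st()"
```

```text
ft_force: [3.4, 3.6, 4.8]
t 14.75 dock TCP mm [-14.7 101.1 105.1] F(dock) [3.36 3.62 4.83] gap -0.000
```

```bash
python3 -m handwheel '[[[-0.5,-2,-1],[0,0,0],1],[[-0.5,-2,-0.9],[0,0,0],1],[[0,-2,-0.8],[0,0,0],1],[[0,-2,-0.5],[0,0,0],1],[[0,-2,-0.4],[0,0,0],1],[[0,-2,-0.3],[0,0,0],1]]' | grep -E "ft_force"
python3 -c "
from h import *
st()"
```

```text
ft_force: [0.6, 1.1, -0.2]
t 15.35 dock TCP mm [-14.6  88.8 108.3] F(dock) [ 0.63  1.11 -0.17] gap 0.000
```

```bash
python3 -m handwheel '[[[0,-2,0],[0,0,0],1],[[0,-2,0],[0,0,0],1],[[0,-2,0],[0,0,0],1],[[0,-2,0],[0,0,0],1],[[0,-2,0.3],[0,0,0],1],[[0,-2,0.5],[0,0,0],1],[[0,-2,0.5],[0,0,0],1],[[0,-2,0.5],[0,0,0],1]]' | grep -E "ft_force"
python3 -c "
from h import *
st()"
```

```text
ft_force: [-0.2, 1.0, 1.9]
t 16.15 dock TCP mm [-14.   73.1 106.9] F(dock) [-0.17  0.96  1.89] gap 0.000
```

```bash
python3 -m handwheel '[[[0,-2,0.5],[0,0,0],1],[[0,-2,0.5],[0,0,0],1],[[0,-2,0.5],[0,0,0],1],[[0,-2,0.5],[0,0,0],1],[[0,-2,0.5],[0,0,0],1],[[0,-2,0.5],[0,0,0],1],[[0,-2,0.5],[0,0,0],1],[[0,0,0],[0,0,0],1]]' | grep -E "ft_force"
python3 - <<'E'
from h import *
st()
a=ctrl.snapshot("scene")[:,:,::-1]
cv2.imwrite("pics/g.png",cv2.resize(a[130:220,250:350],None,fx=5,fy=5,interpolation=3))
E
```

```text
ft_force: [0.7, -0.3, 0.1]
t 16.95 dock TCP mm [-14.1  58.9 103.3] F(dock) [ 0.67 -0.33  0.06] gap -0.000
```

View pics/g.png

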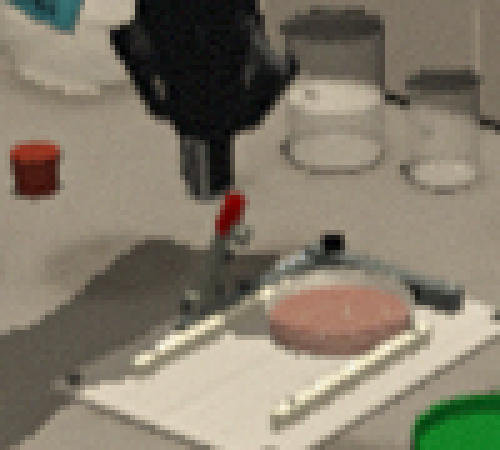

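```bash
python3 - <<'E'
from h import *
f=lambda *p:proj("scene",O+W.apply(np.array(p)/1e3)).round(1)
for th in np.arange(.3,1.3,.1):
    a=th-.5236; print(round(th,2),f(-15,66-67*np.sin(a),26+67*np.cos(a)))
print("tip",f(-14,58.9,92))
im=ctrl.snapshot("scene").astype(int);m=(im[:,:,0]-im[:,:,1:].max(2)>60)[155:190,285:310]
v,u=np.nonzero(m);print(u.mean()+285,v.mean()+155)
E
```

```text
0.3 [284.6 167.5]
0.4 [286.3 167.6]
0.5 [288. 168.]
0.6 [289.7 168.6]
0.7 [291.5 169.4]
0.8 [293.2 170.4]
0.9 [294.9 171.6]
1.0 [296.6 173. ]
1.1 [298.1 174.5]
1.2 [299.6 176.2]
tip [290.5 168.9]
296.34615384615387 172.53846153846155
```

The catch is at about 0.95 rad, just past the dead point and still by the fingertip. I'll keep following it around, inward and down.

```bash
python3 -m handwheel '[[[0,-2,1],[0,0,0],1],[[0,-2,1],[0,0,0],1],[[0,-2,1],[0,0,0],1],[[0,-2,1],[0,0,0],1],[[0,-2,1.2],[0,0,0],1],[[0,-2,1.2],[0,0,0],1]]' | grep -E "ft_force"
python3 - <<'E'
from h import *
st()
im=ctrl.snapshot("scene").astype(int);m=(im[:,:,0]-im[:,:,1:].max(2)>60)[155:215,285:330]
v,u=np.nonzero(m);print(len(u),u.mean()+285,v.mean()+155)
E
```

```text
ft_force: [-1.1, -0.0, -0.7]
t 17.65 dock TCP mm [-14.1  47.2  96.9] F(dock) [-1.07 -0.03 -0.69] gap -0.000
38 306.89473684210526 194.57894736842104
```

The catch has gone down. I'll lift off and check.

```bash
python3 -m handwheel '[[[0,0,-10],[0,0,0],1],[[0,0,-30],[0,0,0],1],[[0,30,-40],[0,0,0],1],[[0,40,-30],[0,0,0],1],[[0,40,0],[0,0,0],1],[[0,30,0],[0,0,0],1],[[0,0,0],[0,0,0],1]]' | grep -E "ft_force"
python3 - <<'E'
from h import *
st()
f=lambda *p:proj("scene",O+W.apply(np.array(p)/1e3)).round(1)
print("closed grip pred",f(-15,-1,26))
b=ctrl.snapshot("top")[:,:,::-1];a=ctrl.snapshot("scene")[:,:,::-1]
i=a[:,:,::-1].astype(int);m=(i[:,:,0]-i[:,:,1:].max(2)>60)[155:215,285:330]
v,u=np.nonzero(m);print(len(u),u.mean()+285,v.mean()+155)
cv2.imwrite("pics/i.png",np.hstack([cv2.resize(x,(400,400),interpolation=3) for x in(b[130:220,240:330],a[130:220,250:340])]))
E
```

```text
ft_force: [-0.3, 0.6, -1.3]
t 18.40 dock TCP mm [-15.5 194.  208.2] F(dock) [-0.36  0.59 -1.35] gap -0.000
closed grip pred [307. 195.]
38 306.89473684210526 194.57894736842104
```

View pics/i.png

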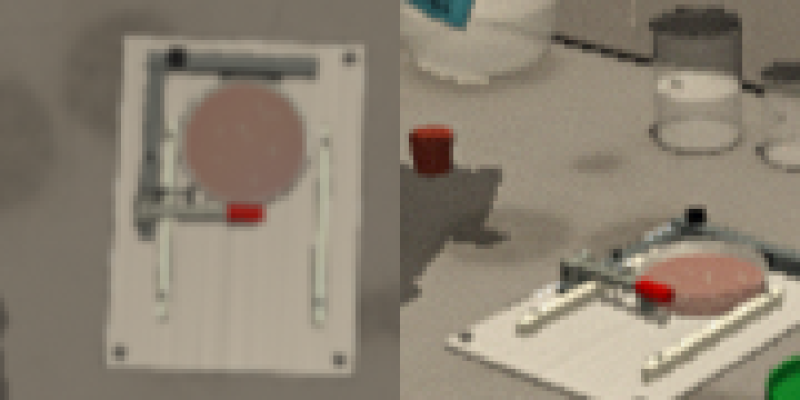

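The catch lies flat across the channel, with its grip at (245,214) behind the dish and the dish against the stop. The scene view's grip pixel, (306.9,194.6), matches the closed prediction of (307,195).

```bash
python3 -c "
from workcell import ctrl
print(ctrl.hand_in())"
```

```text
the job is handed in; nothing more can be done
None
```

I slid the pink-gel dish up against the rubber stop (about 4 N felt at the wrist), closed the catch flat behind it, and handed in at about 18 s; the final pictures show it seated and locked, but no verdict came back.

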